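# Press the drive cover home in the sprung bonding jig

## Task

One of the two sprung jigs on the PC repair bench holds a drive with a bright silver-white aluminium cover. Take the red-handled tamper, put its flat foot squarely on the middle of that cover and press straight down until the sprung nest bottoms out level, and hold it fully down for about a second. Then let the nest come back up and leave the tamper standing upright in the middle of the orange coaster; do not press the empty jig.

Things in the scene. Friction and masses are not known exactly. Their poses are not given: they have to be found in the camera images.
- tamper: Loose tamper standing upright, about 0.35 kg, 90 mm tall: round flat foot 58 mm across, 16 mm thick (black rubber below, steel above), 24 mm steel neck, then a square red handle 30 x 30 mm from 24 to 90 mm above the underside. Origin: centre of the foot's flat underside; z up through the handle, x and y square to its flat sides.
- loaded_nest: Moving nest of the loaded jig: blue plate 120 (x) x 90 (y) mm with a 100 x 70 x 7 mm drive fixed in it, bright silvery flat cover. Origin: centre of the cover's top, 55 mm above the bench at rest; z up. Sinks 12 mm to its stop; 3 N starts it, 12 N bottoms it; off-centre it rocks to 14 deg (1.5 N m/rad); springs back. Fixed black base 150 x 120 mm, 4 corner posts 48 mm high.
- spare_nest: The moving nest of the other, empty jig: the same jig and springs, but a bare blue plate with a black rectangle and no drive. Origin: centre of the plate's top, 48 mm above the bench at rest. Not to be pressed.
- coaster: Orange round coaster, 100 mm across, 4 mm thick, fixed to the bench: the tamper's place. Origin: centre of its underside on the bench, so its top is 4 mm above the origin.
Things that resemble listed ones, but are neither listed nor needed, are in the scene too. Several things look just like the coaster: the one meant starts farthest from the robot's base. There is more than one size of the tamper; the one meant has the size given above.

How it is judged:
By the outcome, as a careful person would: the job done as asked, in the order asked, and still so for the second after the job is handed in, with the robot touching nothing.
It also fails if it takes over 48 s, if anything falls off the work surface, if the arm or the gripper's body presses on something with over 40 N, if the wrist force passes 120 N, or if a joint passes its speed limit or range.

## Robot

A 6-joint arm with a two-finger parallel gripper is mounted at the origin on the work surface. World frame = base frame: x ahead of the robot, y to its left, z up, the work surface at z = 0. Lengths are in mm, angles in rad, forces in N, time in s.
With the tool pointing down it reaches from about 350 to 850 mm from the base axis. Payload 8.1 kg.
Tool frame: the origin (TCP) lies at the very end of the fingers, on their centre line; the grasp point (between the pads) lies 19 mm behind it; z points along the fingers, y is the line along which they close (so a half turn about z gives the same grasp; the last joint's range is limited). The gripper opens to 85 mm and grips with 20 to 120 N. Pads are 22 mm wide; open, the fingers measure 114 mm over their backs; the gripper's body (76 mm by 85 mm) begins 54 mm behind the grasp point. The pads swing forward as they close: fully open they stand 13 mm farther back than shut.
Start: joints at [1.192, 0.13, 1.488, -0, 1.523, -0.085], TCP at [173.733, 574.301, 231.292] pointing down, gripper open.
Joint ranges: [-2.96, 2.96], [-0.89, 2.26], [0.02, 2.5], [-1.34, 4.48], [0, 2.73], [-2.66, 2.66]. Speed limits (rad/s): [2.39, 2.39, 2.79, 3.14, 3.14, 3.14].

## Interface

Orientations are given as a unit quaternion [w, x, y, z].
In Python, from plant import r gives the robot as it stands.
- The arm moves only by the tool apply_moves, never from a script. Its arguments are lists of equal length, an entry for each row: "linear": the shift along the world's x, y, z in m, a list of three; "twist": the turn, a rotation vector about the world's x, y, z in degrees, a list of three; "grip": the opening, from 0 (shut) to 1 (fully open). In form: {"linear": [[tx, ty, tz], ...], "twist": [[rx, ry, rz], ...], "grip": [grip, ...]}. A call has 1 to 20 rows; each row is the pose to reach, as a shift and turn from the pose commanded when the call began; what a row does not reach only later rows make up. A row lasts 1/12 s, in which the tool goes at most 41.7 mm and 7.16 degrees, less where a joint would pass 70% of its speed; a pose out of reach is approached as far as the arm can. A call with a gripper value outside its range is refused whole. The fingers move at their own pace and stop on an object; "grip_force" is the grip in N (left out, the last holds). Time passes only in rows, so rows that repeat a pose let the fingers close. It gives the time, the measured TCP pose, the force, the opening and the grip force at its end, in the units of the state.
- r.observe(): the state, without advancing time (a new reading comes with each control period).
- r.read_camera(name): name is "scene" or "top" or "wrist"; returns (picture, depth): 400x640x3 uint8, blue, green, red; 400x640 float32, mm along the optical axis (not along the pixel's ray), 0 where there is no reading.
- r.calibration(name): a dict with "fx", "fy", "cx", "cy" (pixels), "R" (3x3) and "t" (3): a world point X has camera coordinates R X + t. Camera axes: x right, y down, z forward; pixel columns grow to the right and rows downward; lengths in mm; the calibration is good to about 2 mm. A picture is of the moment at which its call begins: read the wrist's pose just before it. calibration takes no time and is no camera call; for the wrist camera it gives the pose at the moment of the call.
- r.sign_off(): hands the job in; it is judged then, once.
The state is a dict: "time_s": time; "joint_pos": joint angles; "dq": joint speeds; "joint_torque": joint torques, N m; "tcp_pos": TCP position; "tcp_rot": TCP orientation; "force": force on the tool from outside, world axes, zero at the start; "moment": the same for the moment, N m; "gripper_width": finger opening in mm; "gripper_force": force on a finger pad.
Only numpy, scipy, OpenCV 4.12 (cv2) and the standard library are available. Lean on these libraries where they do the work, as an engineer would, in place of code of your own. Each camera call takes 0.05 s, during which the arm holds its last target. There are 200 camera calls.

## Working session

There is one attempt and no reset: what is moved stays moved. The work goes in short steps, Python scripts to look and compute and a tool call to move; the robot and the scene stay as the last step left them, time stands still between calls to the robot, and variables do not carry over. Pictures are saved under pics/ and viewed, at most 10 in all, crops included, and the job is handed in when it is done.

Besides the shell and the picture viewer there is one more tool, called after "Request:" as name(argument=value, ...), one argument or row to a line, values as JSON. apply_moves: Moves the arm, as the interface text tells. Its arguments: {"type":"object","properties":{"linear":{"type":"array","items":{"type":"array","items":{"type":"number"}}},"twist":{"type":"array","items":{"type":"array","items":{"type":"number"}}},"grip":{"type":"array","items":{"type":"number"}},"grip_force":{"type":"number"}},"required":["linear","twist","grip"]}

```bash
mkdir -p pics; cat > h.py <<'E'
import numpy as np,cv2
from plant import r
def world(name_cal,u,v,d):
    c=name_cal; p=np.stack([(u-c['cx'])/c['fx']*d,(v-c['cy'])/c['fy']*d,d+0*u],-1)
    return (p-c['t'])@np.array(c['R'])
def plane(c,u,v,z):
    R=np.array(c['R']);o=-R.T@np.array(c['t']);ray=R.T@np.array([(u-c['cx'])/c['fx'],(v-c['cy'])/c['fy'],1])
    return o+ray*(z-o[2])/ray[2]
E
python3 - <<'E'
from h import *
for n in('scene','top'):
    p,d=r.read_camera(n);cv2.imwrite(f'pics/{n}0.png',p);np.savez(f'{n}0.npz',p=p,d=d)
s=r.observe();print(s['tcp_rot'],s['force'],s['gripper_width'],s['time_s'])
E
```

```text
[-2.01449584e-04  1.46361373e-01  9.89230825e-01 -8.26860674e-04] [ 0.4974653   0.46763779 -0.59734213] 84.90486838465355 0.1
```

View pics/top0.png

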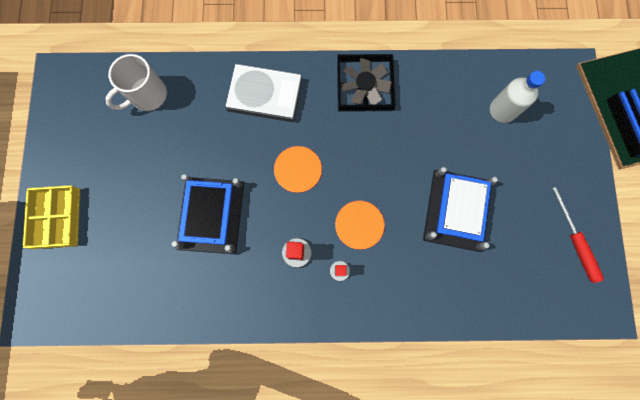

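View pics/scene0.png

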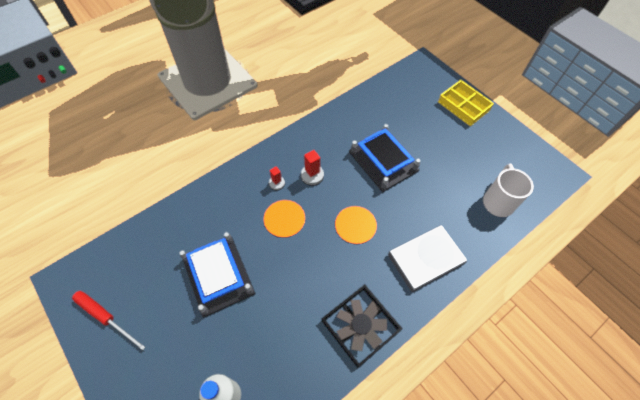

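The top view shows the loaded jig at (466,206) and the spare at (207,213). The coasters are at (298,169) and (360,225). The large tamper is at (296,252) and a small one is at (340,270).

```bash
cat > m.py <<'E'
from h import *
def measure(n,p,d):
    c=r.calibration(n);hsv=cv2.cvtColor(p,cv2.COLOR_BGR2HSV);out=[]
    red=cv2.inRange(hsv,(0,180,90),(6,255,255))|cv2.inRange(hsv,(174,180,90),(180,255,255))
    org=cv2.inRange(hsv,(8,180,150),(20,255,255))
    blue=cv2.inRange(hsv,(105,170,100),(125,255,255))
    for nm,m,z in(('red',red,None),('org',org,4),('blue',blue,None)):
        for k in cv2.findContours(m,cv2.RETR_EXTERNAL,cv2.CHAIN_APPROX_NONE)[0]:
            if cv2.contourArea(k)<60: continue
            mk=np.zeros(m.shape,np.uint8);cv2.drawContours(mk,[k],-1,255,-1)
            v,u=np.nonzero(mk);W=world(c,u.astype(float),v.astype(float),d[v,u].astype(float))
            if nm=='org': P=np.array([plane(c,a,b,4) for a,b in k[:,0]]);(cx,cy),w,a=cv2.fitEllipse(P[:,:2].astype(np.float32))
            else:
                zt=np.percentile(W[:,2],85);Q=W[abs(W[:,2]-zt)<(5 if nm=='red' else 12)]
                (cx,cy),w,a=cv2.minAreaRect(Q[:,:2].astype(np.float32))
            print(n,nm,k[:,0].mean(0).round(),'xy',round(cx,1),round(cy,1),'size',np.round(w,1),'ang',round(a,1),'z',np.percentile(W[:,2],[10,50,85]).round(1))
E
python3 - <<'E'
from m import *
for n in('top','scene'):
    q=np.load(n+'0.npz');measure(n,q['p'],q['d'])
    c=r.calibration(n);print(-np.array(c['R']).T@c['t'])
E
```

```text
top red [340. 270.] xy 416.9 -43.3 size [16.8 14.8] ang 89.1 z [60.1 61.7 62.8]
top red [295. 250.] xy 452.8 40.8 size [27.3 28.7] ang 88.2 z [88.  90.  91.5]
top red [586. 257.] xy 438.6 -531.8 size [97.7 21.7] ang 21.0 z [17.5 23.6 26.2]
top org [360. 225.] xy 509.6 -86.7 size [95.6 96.5] ang 98.3 z [3.  4.8 6.4]
top org [298. 169.] xy 627.8 39.8 size [95.2 96.2] ang 115.5 z [2.2 4.2 5.7]
top blue [205. 213.] xy 531.5 217.6 size [ 90.3 120. ] ang 85.2 z [46.4 48.3 49.9]
top blue [464. 207.] xy 536.4 -286.6 size [ 90.7 119.9] ang 77.8 z [47.4 54.3 56.3]
top blue [631. 116.] xy 722.8 -648.7 size [109.1  17. ] ang 13.6 z [38.1 42.6 45.2]
top blue [636. 100.] xy 755.4 -660.2 size [51.4  8.6] ang 13.4 z [15.4 42.9 45.6]
top blue [536.  79.] xy 754.5 -400.6 size [27.2 26.8] ang 78.1 z [142.7 149.7 151.3]
[399.28949487  -5.66934426 857.63640096]
scene red [ 92. 308.] xy 442.4 -533.6 size [98.3 21.9] ang 19.2 z [19.5 23.  25.1]
scene red [275. 175.] xy 420.2 -45.5 size [17.3 20.6] ang 89.3 z [34.7 56.8 61.1]
scene red [312. 163.] xy 455.8 39.3 size [26.6 29.2] ang 84.0 z [45.2 81.9 90. ]
scene org [353. 226.] xy 622.8 31.0 size [72.1 98.4] ang 55.2 z [1.3 3.2 4.9]
scene org [284. 218.] xy 510.6 -87.3 size [94.  95.4] ang 28.7 z [1.8 3.9 5.5]
scene blue [209. 390.] xy 757.5 -401.2 size [25.2 25.7] ang 85.8 z [147.5 149.2 150.5]
scene blue [214. 270.] xy 538.9 -287.0 size [ 90.  120.5] ang 78.0 z [46.4 53.2 55.4]
scene blue [387. 153.] xy 530.8 216.5 size [ 89.6 127.3] ang 83.8 z [45.1 47.4 49.3]
[ 905.01907501 -298.75345343  881.88204239]
```

Request:
apply_moves(
  linear=[
    [0.01,-0.019,0.002],
    [0.03,-0.057,0.006],
    [0.05,-0.095,0.01],
    [0.07,-0.134,0.015],
    [0.09,-0.172,0.02],
    [0.11,-0.21,0.02],
    [0.13,-0.248,0.02],
    [0.15,-0.286,0.02],
    [0.17,-0.324,0.02],
    [0.19,-0.362,0.02],
    [0.21,-0.4,0.02],
    [0.23,-0.438,0.02],
    [0.25,-0.477,0.02],
    [0.265,-0.505,0.02],
    [0.275,-0.525,0.02],
    [0.28,-0.534,0.02],
    [0.28,-0.534,0.02],
    [0.28,-0.534,0.02],
  ],
  twist=[
    [0,0,1],
    [0,0,2],
    [0,0,3],
    [0,0,4],
    [0,0,5],
    [0,0,6],
    [0,0,7],
    [0,0,8],
    [0,0,9],
    [0,0,10],
    [0,0,11],
    [0,0,12],
    [0,0,13],
    [0,0,14],
    [0,0,14],
    [0,0,14],
    [0,0,14],
    [0,0,14],
  ],
  grip=[1,1,1,1,1,1,1,1,1,1,1,1,1,1,1,1,1,1],
)

```text
time_s: 1.6
tcp_pos: [453.4, 40.4, 250.8]
tcp_rot: [-0.001, 0.026, 1.0, 0.0]
force: [-1.0, 0.7, -0.3]
gripper_width: 85.6
gripper_force: 0.0
```

```bash
python3 - <<'E'
from m import *
from scipy.spatial.transform import Rotation as Ro
s=r.observe();p,d=r.read_camera('wrist');cv2.imwrite('pics/w1.png',p);np.savez('w1.npz',p=p,d=d)
print(s['tcp_pos'],Ro.from_quat(np.roll(s['tcp_rot'],-1)).as_matrix().round(4),s['force'],s['time_s'])
measure('wrist',p,d)
E
```

```text
[453.36728434  40.3838086  250.82833414] [[-9.987e-01  5.100e-02 -1.300e-03]
 [ 5.100e-02  9.987e-01  6.000e-04]
 [ 1.300e-03  5.000e-04 -1.000e+00]] [-0.95092887  0.67739558 -0.29155465] 1.6
wrist org [194. 184.] xy 473.2 -101.2 size [17.  40.2] ang 20.7 z [5.3 6.2 7. ]
wrist blue [ 33. 219.] xy 493.7 -260.6 size [57.2 23.3] ang 76.4 z [48.7 50.3 52.9]
wrist blue [483. 229.] xy 532.1 218.4 size [ 90.6 119.9] ang 85.3 z [47.1 49.5 51.7]
```

View pics/w1.png

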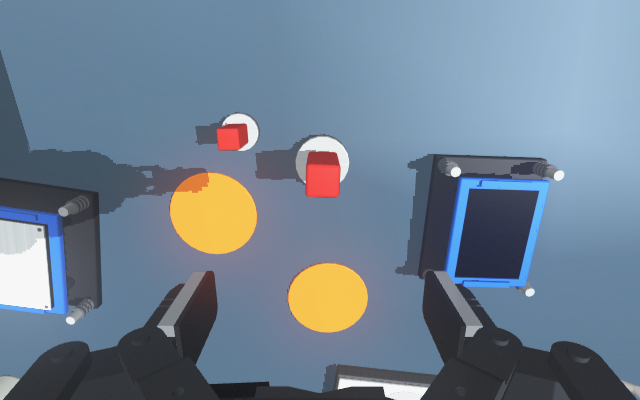

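The wrist view shows the large tamper's handle top around (323,182). The far coaster is at (328,297) and the near one at (213,213). I'll fit both with looser masks.

```bash
python3 - <<'E'
from m import *
q=np.load('w1.npz');p,d=q['p'],q['d'];c=r.calibration('wrist');hsv=cv2.cvtColor(p,cv2.COLOR_BGR2HSV)
vv,uu=np.mgrid[:400,:640].astype(float);W=world(c,uu,vv,d.astype(float))
red=(cv2.inRange(hsv,(0,120,60),(7,255,255))|cv2.inRange(hsv,(172,120,60),(180,255,255)))>0
m=red&(W[...,2]>84)&(uu>280)&(uu<370)&(vv<230)
P=W[m];print(m.sum(),np.median(P[:,2]),cv2.minAreaRect(P[:,:2].astype(np.float32)))
k=max(cv2.findContours(m.astype(np.uint8),0,1)[0],key=cv2.contourArea)
P=np.array([plane(c,a,b,90)[:2] for a,b in k[:,0]],np.float32);print('plane',cv2.minAreaRect(P))
org=cv2.inRange(hsv,(8,120,90),(26,255,255))
for k in cv2.findContours(org,0,cv2.CHAIN_APPROX_NONE)[0]:
    if len(k)<100: continue
    P=np.array([plane(c,a,b,4)[:2] for a,b in cv2.convexHull(k)[:,0]],np.float32);print(k[:,0].mean(0),cv2.fitEllipse(P))
# foot disc top (light, z 10..22)
m=(W[...,2]>10)&(W[...,2]<22)&(hsv[...,1]<60)&(hsv[...,2]>120)&(uu>280)&(uu<370)&(vv<200)
P=W[m][:,:2].astype(np.float32);print('foot',len(P),np.median(W[m][:,2]),cv2.minEnclosingCircle(P))
E
```

```text
1129 91.39110066149998 ((421.403076171875, 45.153221130371094), (29.048927307128906, 94.9717025756836), 86.63488006591797)
plane ((453.84295654296875, 43.20326614379883), (28.92264747619629, 30.62074851989746), 86.50988006591797)
[327.44761905 297.03809524] ((629.0662841796875, 41.7402458190918), (99.57557678222656, 100.68736267089844), 97.06993865966797)
[212.99152542 212.62711864] ((510.805419921875, -85.15481567382812), (99.804931640625, 100.21249389648438), 43.68116760253906)
foot 1069 17.458835702301975 ((454.1075744628906, 42.84362030029297), 28.67681121826172)
```

Request:
apply_moves(
  linear=[
    [0,0.001,-0.02],
    [0,0.001,-0.05],
    [0,0.001,-0.08],
    [0,0.001,-0.11],
    [0,0.001,-0.135],
    [0,0.001,-0.16],
    [0,0.001,-0.18],
    [0,0.001,-0.195],
    [0,0.001,-0.205],
    [0,0.001,-0.209],
    [0,0.001,-0.209],
    [0,0.001,-0.209],
  ],
  twist=[
    [0,0,0],
    [0,0,0],
    [0,0,0],
    [0,0,0],
    [0,0,0],
    [0,0,0],
    [0,0,0],
    [0,0,0],
    [0,0,0],
    [0,0,0],
    [0,0,0],
    [0,0,0],
  ],
  grip=[1,1,1,1,1,1,1,1,1,1,1,1],
)

```text
time_s: 2.65
tcp_pos: [454.2, 41.9, 43.1]
tcp_rot: [0.0, 0.024, 1.0, 0.0]
force: [0.0, -0.6, 0.0]
gripper_width: 85.8
gripper_force: 0.0
```

Request:
apply_moves(
  linear=[
    [0,0,0],
    [0,0,0],
    [0,0,0],
    [0,0,0],
    [0,0,0],
    [0,0,0],
    [0,0,0],
    [0,0,0],
    [0,0,0],
    [0,0,0],
    [0,0,0],
    [0,0,0],
  ],
  twist=[
    [0,0,0],
    [0,0,0],
    [0,0,0],
    [0,0,0],
    [0,0,0],
    [0,0,0],
    [0,0,0],
    [0,0,0],
    [0,0,0],
    [0,0,0],
    [0,0,0],
    [0,0,0],
  ],
  grip=[0.6,0.5,0.4,0.3,0.2,0.2,0.2,0.2,0.2,0.2,0.2,0.2],
  grip_force=70,
)

```text
time_s: 3.65
tcp_pos: [454.2, 41.3, 42.8]
tcp_rot: [0.0, 0.025, 1.0, -0.0]
force: [-0.2, 0.2, 5.3]
gripper_width: 29.3
gripper_force: 70.0
```

Request:
apply_moves(
  linear=[
    [0,0,0.01],
    [0,0,0.03],
    [0,0,0.06],
    [0,0,0.09],
    [0.005,-0.005,0.115],
    [0.015,-0.02,0.13],
    [0.03,-0.04,0.13],
    [0.045,-0.065,0.13],
    [0.06,-0.09,0.13],
    [0.07,-0.115,0.13],
    [0.078,-0.14,0.13],
    [0.083,-0.16,0.13],
    [0.083,-0.172,0.13],
    [0.083,-0.178,0.13],
    [0.083,-0.18,0.13],
    [0.083,-0.18,0.13],
    [0.083,-0.18,0.13],
  ],
  twist=[
    [0,0,0],
    [0,0,0],
    [0,0,0],
    [0,0,0],
    [0,0,0],
    [0,0,0],
    [0,0,0],
    [0,0,0],
    [0,0,0],
    [0,0,0],
    [0,0,0],
    [0,0,0],
    [0,0,0],
    [0,0,0],
    [0,0,0],
    [0,0,0],
    [0,0,0],
  ],
  grip=[0.2,0.2,0.2,0.2,0.2,0.2,0.2,0.2,0.2,0.2,0.2,0.2,0.2,0.2,0.2,0.2,0.2],
)

```text
time_s: 5.07
tcp_pos: [536.4, -137.7, 172.2]
tcp_rot: [-0.0, 0.024, 1.0, 0.0]
force: [-0.3, 0.3, -5.0]
gripper_width: 29.4
gripper_force: 69.5
```

```bash
python3 - <<'E'
from m import *
from scipy.spatial.transform import Rotation as Ro
s=r.observe();c=r.calibration('wrist');p,d=r.read_camera('wrist');cv2.imwrite('pics/w2.png',p);np.savez('w2.npz',p=p,d=d)
print(s['tcp_pos'],Ro.from_quat(np.roll(s['tcp_rot'],-1)).as_matrix().round(4),s['force'],s['moment'],s['time_s'])
p2,d2=r.read_camera('scene');cv2.imwrite('pics/s2.png',p2);np.savez('s2.npz',p=p2,d=d2)
for n,p,d in(('wrist',p,d),('scene',p2,d2)):
    c=r.calibration(n);hsv=cv2.cvtColor(p,cv2.COLOR_BGR2HSV);vv,uu=np.mgrid[:400,:640].astype(float);W=world(c,uu,vv,d.astype(float))
    m=(hsv[...,1]<50)&(hsv[...,2]>150)&(abs(W[...,2]-55)<6)&(d>0)&(abs(W[...,0]-537)<70)&(abs(W[...,1]+287)<70)
    m=cv2.morphologyEx(m.astype(np.uint8),cv2.MORPH_OPEN,np.ones((5,5)))
    k=max(cv2.findContours(m,0,1)[0],key=cv2.contourArea)
    P=np.array([plane(c,a,b,55)[:2] for a,b in k[:,0]],np.float32);print(n,'cover',cv2.minAreaRect(P),k[:,0].mean(0))
E
```

```text
[ 536.39398972 -137.65764777  172.19713673] [[-9.988e-01  4.880e-02 -4.000e-04]
 [ 4.880e-02  9.988e-01  6.000e-04]
 [ 5.000e-04  6.000e-04 -1.000e+00]] [-0.29192072  0.27647291 -5.00850659] [-0.01337426 -0.08832281 -0.04934526] 5.0667
wrist cover ((538.5144653320312, -287.417236328125), (70.69011688232422, 101.08336639404297), 78.01314544677734) [124.2699115  199.48230088]
scene cover ((538.4262084960938, -287.20281982421875), (69.14739990234375, 101.46173858642578), 78.10802459716797) [212.71328671 268.40559441]
```

View pics/w2.png

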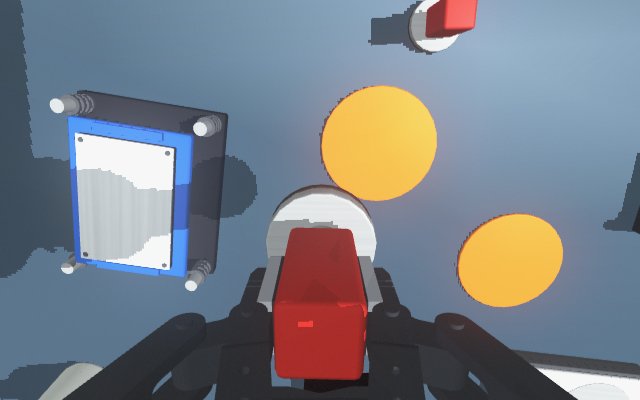

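View pics/s2.png

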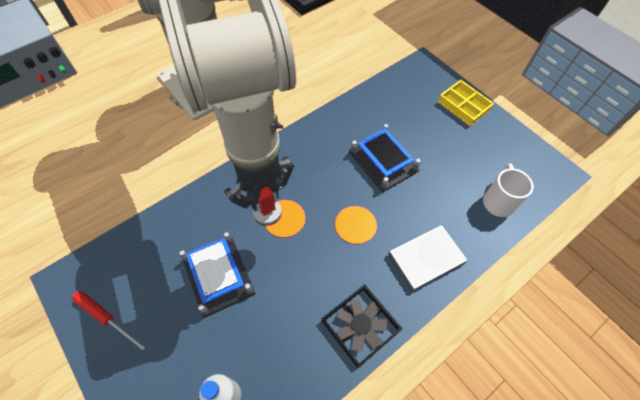

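The wrist view shows the cover clear at (124,199). The foot's upper arc runs from about (267,240) to (375,240), and the handle is upright in the pads. I'll measure the foot centre in the grasp.

```bash
python3 - <<'E'
from m import *
from scipy.optimize import least_squares
for n in('w2','s2'):
    q=np.load(n+'.npz');p,d=q['p'],q['d'];c=r.calibration('wrist' if n=='w2' else 'scene');hsv=cv2.cvtColor(p,cv2.COLOR_BGR2HSV)
    vv,uu=np.mgrid[:400,:640].astype(float);W=world(c,uu,vv,d.astype(float))
    m=(d>0)&(W[...,2]>137)&(W[...,2]<152)&(abs(W[...,0]-536)<40)&(abs(W[...,1]+138)<40)&(hsv[...,1]<70)&(hsv[...,2]>130)
    P=W[m];print(n,len(P),np.median(P,0))
    A=np.c_[P[:,:2]-[536,-138],np.ones(len(P))];print('plane tilt',np.linalg.lstsq(A,P[:,2],rcond=None)[0])
    k=max(cv2.findContours(m.astype(np.uint8),0,cv2.CHAIN_APPROX_NONE)[0],key=cv2.contourArea)
    Q=np.array([plane(c,a,b,145.4)[:2] for a,b in cv2.convexHull(k)[:,0]])
    f=least_squares(lambda x:np.minimum(0,0)+np.hypot(*(Q-x).T)-29,[536,-138],loss='soft_l1',f_scale=.5)
    print('centre',f.x,np.abs(f.fun).round(1)[:30])
E
```

```text
w2 4166 [ 521.66291224 -135.47534726  146.95489804]
plane tilt [ 4.57564497e-02 -3.30035457e-03  1.47297101e+02]
centre [ 535.98502592 -137.42066637] [1.1 0.9 0.8 0.5 0.3 0.1 0.2 0.4 0.4 0.5 0.5 0.4 0.2 0.2 0.2 0.  0.2 0.
 0.4 0.2 0.6 0.6 0.6 0.7 0.8 0.7]
s2 243 [ 550.93155944 -142.84725664  144.689292  ]
plane tilt [5.15128873e-03 9.66539189e-03 1.44699823e+02]
centre [ 537.34685533 -137.57524   ] [2.1 1.3 1.  0.1 0.5 0.4 0.4 1.1 0.4 0.3 0.4 0.6 2.3]
```

Request:
apply_moves(
  linear=[
    [0,-0.008,0],
    [0,-0.025,0],
    [0,-0.05,0],
    [0,-0.075,0],
    [0.001,-0.1,0],
    [0.001,-0.12,0],
    [0.001,-0.135,0],
    [0.001,-0.145,0],
    [0.001,-0.149,0],
    [0.001,-0.1495,-0.01],
    [0.001,-0.1495,-0.025],
    [0.001,-0.1495,-0.04],
    [0.001,-0.1495,-0.052],
    [0.001,-0.1495,-0.06],
    [0.001,-0.1495,-0.064],
    [0.001,-0.1495,-0.064],
    [0.001,-0.1495,-0.064],
    [0.001,-0.1495,-0.064],
  ],
  twist=[
    [0,0,0],
    [0,0,0],
    [0,0,0],
    [0,0,0],
    [0,0,0],
    [0,0,0],
    [0,0,0],
    [0,0,0],
    [0,0,0],
    [0,0,0],
    [0,0,0],
    [0,0,0],
    [0,0,0],
    [0,0,0],
    [0,0,0],
    [0,0,0],
    [0,0,0],
    [0,0,0],
  ],
  grip=[0.2,0.2,0.2,0.2,0.2,0.2,0.2,0.2,0.2,0.2,0.2,0.2,0.2,0.2,0.2,0.2,0.2,0.2],
)

```text
time_s: 6.67
tcp_pos: [538.4, -288.5, 109.4]
tcp_rot: [0.001, 0.025, 1.0, -0.0]
force: [0.3, -0.9, -4.3]
gripper_width: 29.3
gripper_force: 69.6
```

```bash
python3 - <<'E'
from m import *
s=r.observe();print(s['tcp_pos'],s['force'],s['moment'],s['time_s'])
p,d=r.read_camera('scene');cv2.imwrite('pics/s3.png',cv2.resize(p[150:350,100:350],None,fx=3,fy=3))
E
```

```text
[ 538.41275639 -288.48982612  109.41296044] [ 0.34036577 -0.88425651 -4.28302461] [-0.00745518 -0.01300848  0.02183607] 6.6667
```

View pics/s3.png

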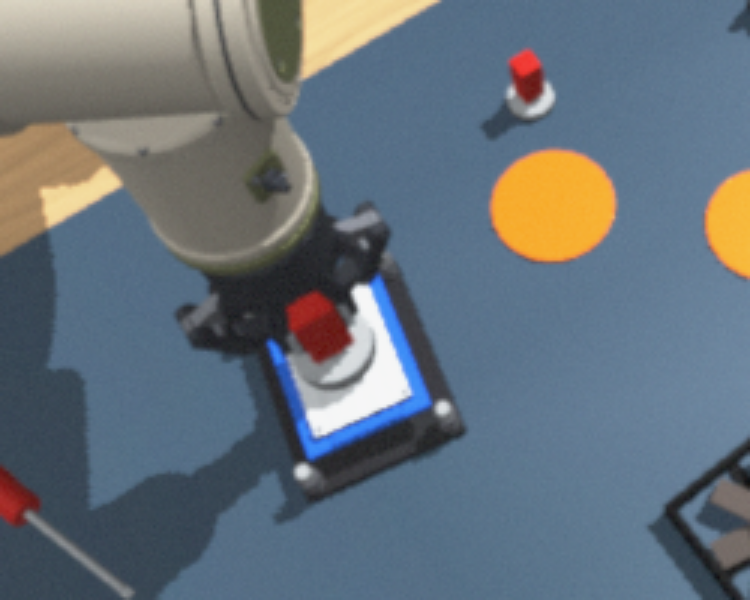

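The foot hangs over the middle of the silver cover, at about (335,350) in the crop. I'll press now in small steps.

Request:
apply_moves(
  linear=[
    [0,0.001,-0.003],
    [0,0.001,-0.006],
    [0,0.001,-0.009],
    [0,0.001,-0.011],
    [0,0.001,-0.013],
    [0,0.001,-0.015],
    [0,0.001,-0.017],
    [0,0.001,-0.019],
    [0,0.001,-0.019],
    [0,0.001,-0.019],
  ],
  twist=[
    [0,0,0],
    [0,0,0],
    [0,0,0],
    [0,0,0],
    [0,0,0],
    [0,0,0],
    [0,0,0],
    [0,0,0],
    [0,0,0],
    [0,0,0],
  ],
  grip=[0.2,0.2,0.2,0.2,0.2,0.2,0.2,0.2,0.2,0.2],
)

```text
time_s: 7.55
tcp_pos: [537.9, -287.2, 89.7]
tcp_rot: [0.0, 0.025, 1.0, -0.0]
force: [-2.7, 3.2, 2.7]
gripper_width: 29.5
gripper_force: 70.5
```

```bash
python3 -c "
from h import *
s=r.observe();print(s['tcp_pos'],s['force'],s['moment'])"
```

```text
[ 537.85958159 -287.20406352   89.67360739] [-2.74399579  3.22371871  2.69481034] [0.51422473 0.62677994 0.01967475]
```

Request:
apply_moves(
  linear=[
    [0,0,-0.001],
    [0,0,-0.002],
    [0,0,-0.003],
    [0,0,-0.004],
    [0,0,-0.005],
    [0,0,-0.005],
  ],
  twist=[
    [0,0,0],
    [0,0,0],
    [0,0,0],
    [0,0,0],
    [0,0,0],
    [0,0,0],
  ],
  grip=[0.2,0.2,0.2,0.2,0.2,0.2],
)

```text
time_s: 8.05
tcp_pos: [538.0, -287.2, 85.6]
tcp_rot: [0.0, 0.025, 1.0, -0.0]
force: [-6.1, 4.0, 11.3]
gripper_width: 29.1
gripper_force: 71.8
```

```bash
python3 -c "
from h import *
s=r.observe();print(s['tcp_pos'],s['force'],s['moment'])"
```

```text
[ 537.96182557 -287.24083187   85.55106501] [-6.05564699  3.97190883 11.34524667] [0.90382305 1.18287101 0.07721789]
```

Request:
apply_moves(
  linear=[
    [0,0,-0.0005],
    [0,0,-0.001],
    [0,0,-0.001],
  ],
  twist=[
    [0,0,0],
    [0,0,0],
    [0,0,0],
  ],
  grip=[0.2,0.2,0.2],
)

```text
time_s: 8.3
tcp_pos: [538.1, -287.2, 85.5]
tcp_rot: [0.0, 0.025, 1.0, -0.0]
force: [-8.3, 5.4, 17.7]
gripper_width: 29.1
gripper_force: 72.4
```

```bash
python3 - <<'E'
from m import *
s=r.observe();print(s['tcp_pos'],s['force'],s['moment'],s['time_s'])
c=r.calibration('scene')
for i in range(1):
    p,d=r.read_camera('scene')
    hsv=cv2.cvtColor(p,cv2.COLOR_BGR2HSV);vv,uu=np.mgrid[:400,:640].astype(float);W=world(c,uu,vv,d.astype(float))
    b=cv2.inRange(hsv,(105,150,80),(125,255,255))>0
    wh=(hsv[...,1]<50)&(hsv[...,2]>120)
    for nm,mm,z in(('blue',b,36),('cover',wh,43)):
        m=mm&(d>0)&(abs(W[...,2]-z)<7)&(abs(W[...,0]-538)<70)&(abs(W[...,1]+287)<60)
        P=W[m];A=np.c_[P[:,:2]-[538,-287],np.ones(len(P))];print(nm,len(P),np.linalg.lstsq(A,P[:,2],rcond=None)[0].round(4),P.min(0).round(),P.max(0).round())
E
```

```text
[ 538.11010137 -287.24866307   85.45899152] [-8.30048248  5.44859654 17.70250407] [1.29056704 1.67556687 0.09454843] 8.3
blue 513 [1.90000e-03 7.20000e-03 3.50696e+01] [ 502. -342.   29.] [ 606. -235.   42.]
cover 565 [-6.10000e-03  5.60000e-03  4.22496e+01] [ 510. -347.   37.] [ 596. -247.   48.]
```

The nest is bottomed and stiff at a contact force of about 22 N. The cover is level at z≈42–43 mm. I'll hold it there, then release.

Request:
apply_moves(
  linear=[
    [0,0,0],
    [0,0,0],
    [0,0,0],
    [0,0,0],
    [0,0,0],
    [0,0,0],
    [0,0,0],
    [0,0,0],
    [0,0,0],
    [0,0,0],
  ],
  twist=[
    [0,0,0],
    [0,0,0],
    [0,0,0],
    [0,0,0],
    [0,0,0],
    [0,0,0],
    [0,0,0],
    [0,0,0],
    [0,0,0],
    [0,0,0],
  ],
  grip=[0.2,0.2,0.2,0.2,0.2,0.2,0.2,0.2,0.2,0.2],
)

```text
time_s: 9.18
tcp_pos: [538.1, -287.3, 85.5]
tcp_rot: [0.0, 0.025, 1.0, -0.0]
force: [-8.5, 5.6, 17.4]
gripper_width: 29.1
gripper_force: 72.4
```

Request:
apply_moves(
  linear=[
    [0,0,0.002],
    [0,0,0.004],
    [0,0,0.006],
    [0,0,0.009],
    [0,0,0.012],
    [0,0,0.015],
    [0,0,0.018],
    [0,0,0.025],
    [0,0,0.04],
    [0,0,0.06],
    [0,0,0.075],
    [0,0,0.085],
    [0,0,0.09],
    [0,0,0.09],
  ],
  twist=[
    [0,0,0],
    [0,0,0],
    [0,0,0],
    [0,0,0],
    [0,0,0],
    [0,0,0],
    [0,0,0],
    [0,0,0],
    [0,0,0],
    [0,0,0],
    [0,0,0],
    [0,0,0],
    [0,0,0],
    [0,0,0],
  ],
  grip=[0.2,0.2,0.2,0.2,0.2,0.2,0.2,0.2,0.2,0.2,0.2,0.2,0.2,0.2],
)

```text
time_s: 10.35
tcp_pos: [538.4, -287.7, 174.7]
tcp_rot: [0.001, 0.025, 1.0, -0.001]
force: [0.2, 0.2, -3.6]
gripper_width: 29.2
gripper_force: 69.7
```

Request:
apply_moves(
  linear=[
    [0.002,0.008,0],
    [0.007,0.025,0],
    [0.014,0.05,0],
    [0.021,0.075,0],
    [0.028,0.1,0],
    [0.035,0.126,0],
    [0.042,0.152,0],
    [0.049,0.178,0],
    [0.056,0.204,0],
    [0.063,0.23,0],
    [0.07,0.256,0],
    [0.077,0.28,0],
    [0.083,0.302,0],
    [0.087,0.317,0],
    [0.089,0.326,0],
    [0.09,0.328,0],
    [0.09,0.328,0],
    [0.09,0.328,0],
    [0.09,0.328,0],
  ],
  twist=[
    [0,0,0],
    [0,0,0],
    [0,0,0],
    [0,0,0],
    [0,0,0],
    [0,0,0],
    [0,0,0],
    [0,0,0],
    [0,0,0],
    [0,0,0],
    [0,0,0],
    [0,0,0],
    [0,0,0],
    [0,0,0],
    [0,0,0],
    [0,0,0],
    [0,0,0],
    [0,0,0],
    [0,0,0],
  ],
  grip=[0.2,0.2,0.2,0.2,0.2,0.2,0.2,0.2,0.2,0.2,0.2,0.2,0.2,0.2,0.2,0.2,0.2,0.2,0.2],
)

```text
time_s: 11.93
tcp_pos: [627.6, 39.5, 173.2]
tcp_rot: [-0.0, 0.025, 1.0, -0.0]
force: [0.3, -0.4, -3.4]
gripper_width: 29.3
gripper_force: 69.6
```

```bash
python3 - <<'E'
from m import *
from scipy.optimize import least_squares
s=r.observe();t=s['tcp_pos'];print(t,s['force'],s['moment'],s['time_s'])
for n in('wrist','scene'):
    c=r.calibration(n);p,d=r.read_camera(n);hsv=cv2.cvtColor(p,cv2.COLOR_BGR2HSV);zf=t[2]-42.8+16
    if n=='scene': cv2.imwrite('pics/s4.png',p)
    vv,uu=np.mgrid[:400,:640].astype(float);W=world(c,uu,vv,d.astype(float))
    m=(d>0)&(abs(W[...,2]-zf)<7)&(abs(W[...,0]-t[0])<40)&(abs(W[...,1]-t[1])<40)&(hsv[...,1]<70)&(hsv[...,2]>110)
    P=W[m];A=np.c_[P[:,:2]-t[:2],np.ones(len(P))];print(n,len(P),'tilt',np.linalg.lstsq(A,P[:,2],rcond=None)[0].round(3),zf)
    k=max(cv2.findContours(m.astype(np.uint8),0,cv2.CHAIN_APPROX_NONE)[0],key=cv2.contourArea)
    Q=np.array([plane(c,a,b,zf)[:2] for a,b in cv2.convexHull(k)[:,0]])
    print('centre',least_squares(lambda x:np.hypot(*(Q-x).T)-29,t[:2],loss='soft_l1',f_scale=.5).x)
    org=cv2.inRange(hsv,(8,120,90),(26,255,255))
    for k in cv2.findContours(org,0,cv2.CHAIN_APPROX_NONE)[0]:
        if cv2.contourArea(k)<100: continue
        Q=np.array([plane(c,a,b,4)[:2] for a,b in cv2.convexHull(k)[:,0]])
        f=least_squares(lambda x:np.hypot(*(Q-x).T)-50,Q.mean(0),loss='soft_l1',f_scale=.5);print('coaster',f.x)
q=np.load('scene0.npz');m=cv2.inRange(cv2.cvtColor(q['p'],40),(8,180,150),(20,255,255))
for k in cv2.findContours(m,0,cv2.CHAIN_APPROX_NONE)[0]:
    if cv2.contourArea(k)<100: continue
    Q=np.array([plane(c,a,b,4)[:2] for a,b in cv2.convexHull(k)[:,0]],np.float32);print('scene0',cv2.minEnclosingCircle(Q))
E
```

```text
[627.56232429  39.53152572 173.19946629] [ 0.26931514 -0.39166541 -3.38013821] [-0.01716223 -0.0005245  -0.02093536] 11.9333
wrist 4291 tilt [5.60000e-02 5.00000e-03 1.48226e+02] 146.39946629323538
centre [626.38984206  39.51841784]
coaster [629.21351886  40.4737322 ]
coaster [510.29160191 -86.15866305]
scene 262 tilt [-4.00000e-03  1.70000e-02  1.45767e+02] 146.39946629323538
centre [628.87210679  38.07087403]
coaster [1113.30793156   45.10886879]
coaster [1133.30826204  151.77198602]
coaster [1022.74567686   18.02742169]
coaster [628.66140579  39.58084726]
coaster [510.43480606 -86.66547216]
coaster [1053.50640284  189.46351497]
coaster [549.51846481 568.94552986]
coaster [549.04444842 609.44515802]
coaster [538.94220292 519.27495783]
coaster [473.88101345 607.1968091 ]
coaster [-506.56755507 -106.67660459]
scene0 ((628.5459594726562, 37.785518646240234), 48.171268463134766)
scene0 ((511.30621337890625, -86.75686645507812), 48.96636199951172)
```

Request:
apply_moves(
  linear=[
    [0.001,0.001,-0.01],
    [0.001,0.001,-0.03],
    [0.001,0.001,-0.055],
    [0.001,0.001,-0.08],
    [0.001,0.001,-0.1],
    [0.001,0.001,-0.112],
    [0.001,0.001,-0.119],
    [0.001,0.001,-0.122],
    [0.001,0.001,-0.124],
    [0.001,0.001,-0.125],
    [0.001,0.001,-0.125],
    [0.001,0.001,-0.125],
  ],
  twist=[
    [0,0,0],
    [0,0,0],
    [0,0,0],
    [0,0,0],
    [0,0,0],
    [0,0,0],
    [0,0,0],
    [0,0,0],
    [0,0,0],
    [0,0,0],
    [0,0,0],
    [0,0,0],
  ],
  grip=[0.2,0.2,0.2,0.2,0.2,0.2,0.2,0.2,0.2,0.2,0.2,0.2],
)

```text
time_s: 13.03
tcp_pos: [629.7, 41.8, 49.6]
tcp_rot: [0.001, 0.025, 1.0, 0.0]
force: [0.7, -0.4, -3.6]
gripper_width: 29.5
gripper_force: 69.5
```

Request:
apply_moves(
  linear=[
    [-0.001,-0.001,-0.001],
    [-0.001,-0.001,-0.002],
    [-0.001,-0.001,-0.0025],
    [-0.001,-0.001,-0.003],
    [-0.001,-0.001,-0.003],
    [-0.001,-0.001,-0.003],
  ],
  twist=[
    [0,0,0],
    [0,0,0],
    [0,0,0],
    [0,0,0],
    [0,0,0],
    [0,0,0],
  ],
  grip=[0.2,0.2,0.2,0.2,0.2,0.2],
)

```text
time_s: 13.53
tcp_pos: [628.4, 40.8, 46.9]
tcp_rot: [0.001, 0.025, 1.0, -0.0]
force: [-4.4, 0.2, 6.2]
gripper_width: 29.1
gripper_force: 71.0
```

Request:
apply_moves(
  linear=[
    [0,0,0.0005],
    [0,0,0.0005],
    [0,0,0.0005],
    [0,0,0.0005],
    [0,0,0.0005],
    [0,0,0.0005],
    [0,0,0.0005],
    [0,0,0.0005],
    [0,0,0.0005],
    [0,0,0.0005],
    [0,0,0.0005],
    [0,0,0.0005],
  ],
  twist=[
    [0,0,0],
    [0,0,0],
    [0,0,0],
    [0,0,0],
    [0,0,0],
    [0,0,0],
    [0,0,0],
    [0,0,0],
    [0,0,0],
    [0,0,0],
    [0,0,0],
    [0,0,0],
  ],
  grip=[0.2,0.35,0.38,0.42,0.48,0.55,0.65,0.75,0.85,0.9,0.9,0.9],
  grip_force=20,
)

```text
time_s: 14.53
tcp_pos: [627.7, 40.8, 45.8]
tcp_rot: [-0.0, 0.025, 1.0, -0.0]
force: [-0.4, 0.7, 0.2]
gripper_width: 77.1
gripper_force: 0.0
```

Request:
apply_moves(
  linear=[
    [0,0,0.01],
    [0,0,0.025],
    [0,0,0.045],
    [0,0,0.07],
    [0,0,0.1],
    [0,0,0.13],
    [0,0,0.15],
    [0,0,0.165],
    [-0.01,0,0.17],
    [-0.03,0,0.17],
    [-0.05,0,0.17],
    [-0.06,0,0.17],
    [-0.06,0,0.17],
    [-0.06,0,0.17],
  ],
  twist=[
    [0,0,0],
    [0,0,0],
    [0,0,0],
    [0,0,0],
    [0,0,0],
    [0,0,0],
    [0,0,0],
    [0,0,0],
    [0,0,0],
    [0,0,0],
    [0,0,0],
    [0,0,0],
    [0,0,0],
    [0,0,0],
  ],
  grip=[0.9,0.9,0.9,0.9,0.9,0.9,0.9,0.9,0.9,0.9,0.9,0.9,0.9,0.9],
)

```text
time_s: 15.7
tcp_pos: [567.9, 40.8, 216.8]
tcp_rot: [0.001, 0.025, 1.0, 0.0]
force: [0.7, 0.6, -0.3]
gripper_width: 77.0
gripper_force: 0.0
```

```bash
python3 - <<'E'
from m import *
s=r.observe();print(s['tcp_pos'],s['force'],s['time_s'],s['gripper_width'])
p,d=r.read_camera('wrist');p2,d2=r.read_camera('scene')
cv2.imwrite('pics/f.png',np.hstack([cv2.resize(p,(400,250)),cv2.resize(p2,(400,250))]))
cv2.imwrite('pics/f.png',cv2.resize(np.vstack([p,p2]),(480,600)))
for n,p,d in(('wrist',p,d),('scene',p2,d2)): 
    measure(n,p,d)
E
```

```text
[567.86890535  40.84166312 216.83680014] [ 0.73889046  0.62589559 -0.28258763] 15.7 76.96299152318848
wrist red [325. 259.] xy 627.9 41.1 size [28.3 27.7] ang 86.7 z [93.6 94.7 95.4]
wrist red [206.   2.] xy 427.5 -42.9 size [19.5  2.5] ang 87.4 z [27.5 60.  62.3]
wrist org [292. 219.] xy 626.2 19.2 size [40.3 60.8] ang 27.6 z [4.  5.  5.8]
wrist blue [  3. 186.] xy 563.5 -246.2 size [ 6.1 87.1] ang 74.9 z [43.4 46.5 48.8]
wrist blue [473. 127.] xy 530.1 173.5 size [118.   12.5] ang 0.8 z [44.5 47.2 48.6]
scene red [ 92. 307.] xy 442.2 -533.6 size [97.6 21.6] ang 18.5 z [19.1 22.9 25.3]
scene red [358. 212.] xy 630.1 36.9 size [24.2 28. ] ang 84.2 z [50.9 82.8 93.5]
scene red [275. 174.] xy 419.9 -44.7 size [19.7 19.3] ang 7.7 z [34.2 58.4 61.2]
scene org [350. 229.] xy 625.3 30.9 size [70.  86.5] ang 59.7 z [1.2 3.2 4.8]
scene org [284. 218.] xy 510.6 -87.5 size [94.  95.4] ang 27.1 z [1.8 3.8 5.6]
scene blue [209. 390.] xy 757.7 -401.7 size [26.7 23.8] ang 53.1 z [147.6 149.1 150.6]
scene blue [215. 274.] xy 539.0 -287.3 size [ 89.6 120.5] ang 77.8 z [44.9 47.4 49.5]
scene blue [388. 153.] xy 533.6 216.1 size [ 88.5 120. ] ang 85.2 z [44.5 47.4 49.8]
```

View pics/f.png

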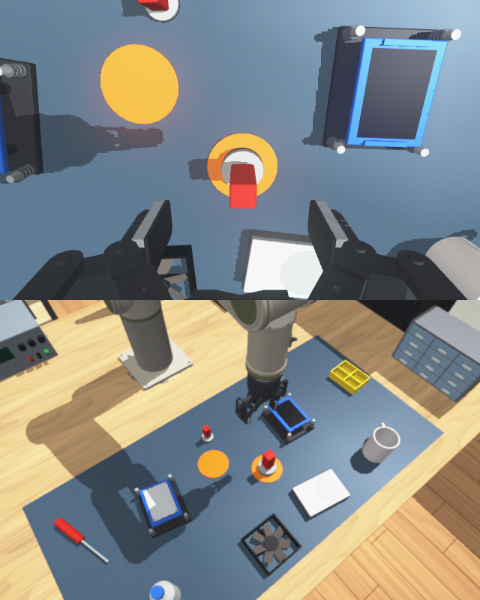

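The tamper stands upright in the middle of the far coaster (the lower one in the wrist half, at about (242,168)). I'll confirm that the nest has come back up, then hand in.

```bash
python3 - <<'E'
from m import *
c=r.calibration('scene');p,d=r.read_camera('scene');vv,uu=np.mgrid[:400,:640].astype(float);W=world(c,uu,vv,d.astype(float))
m=(d>0)&(np.hypot(W[...,0]-538,W[...,1]+287)<28)
P=W[m];A=np.c_[P[:,:2]-[538,-287],np.ones(len(P))];f=np.linalg.lstsq(A,P[:,2],rcond=None)[0];print(len(P),f)
if f[2]>52.5: print(r.sign_off())
E
```

```text
515 [3.17799844e-03 3.02709239e-03 5.43113980e+01]
the job is handed in; nothing more can be done
None
```

Job handed in at about 16 s on the robot's clock: the loaded nest was pressed level to its stop and held for about a second, it sprang back up, and the tamper stands upright in the middle of the far orange coaster; the empty jig was not pressed.

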